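# Fit the rotor on the centrifuge spindle and hold it home

### The arm

A 6-joint arm with a two-finger parallel gripper is mounted at the origin on the work surface. World frame = base frame: x ahead of the robot, y to its left, z up, the work surface at z = 0. Lengths are in mm, angles in rad, forces in N, time in s.
With the tool pointing down it reaches from about 325 to 1000 mm from the base axis. Payload 5.1 kg.
Tool frame: the origin (TCP) lies at the very end of the fingers, on their centre line; the grasp point (between the pads) lies 19 mm behind it; x points along the fingers, y is the direction in which the jaws open and shut, and the axes are right-handed (so a half turn about x gives the same grasp; the last joint's range is limited). The gripper opens to 85 mm and grips with 20 to 120 N. Pads are 22 mm wide; open, the fingers measure 114 mm over their backs; the gripper's body (76 mm by 85 mm) begins 54 mm behind the grasp point. The pads swing forward as they close: fully open they stand 13 mm farther back than shut.
Start: joints at [1.045, 0.124, 1.65, -0, 1.367, -0.083], TCP at [278.524, 587.289, 231.322] pointing down, gripper open.
Joint ranges: [-2.61, 2.61], [-1.02, 2.33], [0.03, 2.71], [-1.35, 4.49], [0.32, 2.68], [-2.91, 2.91]. Speed limits (rad/s): [2.57, 2.57, 3.14, 3.14, 3.14, 3.14].

### API

Orientations are given as a 3x3 rotation matrix whose columns are the frame's x, y, z axes.
In Python, from cell import telemetry, vision, bot gives the robot as it stands. The module is installed in compiled form; this text tells all that it offers.
- The arm moves only by the tool servo_tool, never from a script. Its argument "series" is a list of rows, each a list of 3 entries, a list of its own where there are three numbers: the shift along the tool's x, y, z in mm, then the turn, a rotation vector about the tool's x, y, z in rad, then the opening, from 0 (shut) to 1 (fully open). In form: [[[dx, dy, dz], [wx, wy, wz], fingers], ...]. A call has 1 to 12 rows; each row is the pose to reach, as a shift and turn from the pose measured when the call began, along the tool's axes at that moment; what a row does not reach only later rows make up. A row lasts 1/8 s, in which the tool goes at most 62.5 mm and 10.7 degrees, less where a joint would pass 70% of its speed; a pose out of reach is approached as far as the arm can. A call with a gripper value outside its range is refused whole. The fingers move at their own pace and stop on an object; "force" is the grip in N (left out, the last holds). Time passes only in rows, so rows that repeat a pose let the fingers close. It gives the time, the measured TCP pose, the force and the opening at its end, in the units of the state.
- telemetry.get_state(): the state, without advancing time (a new reading comes with each control period).
- vision.camera(name): name is "scene" or "top" or "wrist"; returns a dict with "frame" (420x560x3 uint8, red, green, blue), "fx", "fy", "cx", "cy" (pixels), "dist_coeffs" ([k1, k2, p1, p2, k3] as OpenCV has them; the pictures are not rectified), "rvec" (rotation vector, rad) and "tvec" (3), from world to camera coordinates, as OpenCV has them; the wrist camera has in their place "tool_from_camera" (4x4, takes a point from camera to tool coordinates, whose origin is the TCP and whose axes are the tool frame's). Camera axes: x right, y down, z forward; pixel columns grow to the right and rows downward; lengths in mm; the calibration is good to about 2 mm. A picture is of the moment at which its call begins: read the wrist's pose just before it. There is no depth.
- bot.job_done(): hands the job in, once; it reports no verdict.
The state is a dict: "time": time; "joints": joint angles; "qd": joint speeds; "joint_efforts": joint torques, N m; "ee_pos": TCP position; "orientation": TCP orientation; "contact_force": force on the tool from outside, world axes, zero at the start; "moment": the same for the moment, N m; "opening": opening from 0.0 (shut) to 1.0 (fully open).
Only numpy, scipy, OpenCV 4.12 (cv2) and the standard library are available. Lean on these libraries where they do the work, as an engineer would, in place of code of your own. Each camera call takes 0.05 s, during which the arm holds its last target.

### The job

Slide the rotor vise's jaw right back by its ball knob, lift the angle rotor out by its hub and fit it on the spindle of the open centrifuge: turn it until the splines mesh, slide it down and press it fully home against the sprung collar. Finish while still gripping the hub and pressing the rotor home, so that a colleague can screw on the nut; leave the jaw open and everything else on the bench where it is.

Things in the scene. Friction and masses are not known exactly. Their poses are not given: they have to be found in the camera images.
- rotor: The angle rotor to fit: bare aluminium, upright between the vise jaws, about 0.5 kg. Foot flange diameter 116 mm, 10 mm thick; body diameter 100 tapering to 92 mm; flat deck with 12 tube holes 36 mm above the underside; hub in the middle (see rotor_hub), 66 mm tall in all. Origin: centre of the underside, on the axis, z up; the four spline slots of its bore lie along its x and y
- rotor_hub (a point): Centre of the top of the rotor's hub, 66 mm above its underside: a plain round boss of diameter 40 mm that rises 30 mm above the deck, to be gripped from above. Seen in its top and open right through to the underside: the cross-shaped splined bore, four slots 9.4 mm wide and 29 mm across along the rotor's x and y, so every quarter turn fits alike
- jaw_knob (a point): Centre of the black ball knob (diameter 32 mm, on a 12 mm stem) standing on the vise's sliding jaw, 100 mm above the bench and 98 mm from the rotor's axis while the jaw is shut. Axes as the vise's: x is the way the jaw opens
- jaw (a joint): Opening of the vise's sliding jaw in m: about 0 shut, 0.04 right back. Slides along the vise's x, stiffly (about 5 N), and stays where it is left. Shut, its lip laps 7 mm over the rotor's flange and keeps it from being lifted; the fixed jaw has no lip
- vise: Grey cast rotor vise, fixed to the bench: bed 270 x 150 mm, 22 mm high, steel V jaws whose tops are at most 24 mm above the bed. Origin: at bench level under the middle of the rotor's seat (the rotor stands on the bed, 22 mm up); x points to the sliding jaw
- spindle_seat (a point): On the spindle's axis in the centrifuge's bowl, at the 40 mm round shoulder on which the rotor's underside seats when home, 72 mm above the bench. z up. Four splines, each 7 mm wide, 26 mm across, standing 20 mm up from the shoulder (top 2 mm bevelled), lie along its x and y. Not meshed, the rotor stands about 20 mm too high on their tops
- stud_tip (a point): Tip of the spindle's threaded stud, diameter 9 mm with a coned end, 80 mm above the shoulder; the rotor's bore passes over it and it ends 14 mm above the hub. Axes as spindle_seat
- spindle (a joint): Turn of the spindle about its upright axis in rad (already in the axes of spindle_seat). No stops; it turns only against a drag of about 0.15 N m, so a gently lowered rotor does not carry it round
- collar (a joint): How far the sprung brass collar (outside diameter 58 mm, around the spindle's shoulder) is pressed, in m: 0 up, its top 6 mm above the shoulder; 0.006 with the rotor fully home. The spring takes 9 N to start and 13 N at home, more than the rotor's weight, so the rotor rises 6 mm when let go
- centrifuge: White bench centrifuge, fixed: case 240 mm wide, 270 mm deep, 125 mm high; round steel bowl, inside diameter 144 mm, floor 51 mm above the bench; lid standing open at its back up to 345 mm above the bench, its foot 128 mm from the spindle's axis. Origin: at bench level under the spindle; x points to the back (the lid), z up
- haemostat: Bystander: steel clamp forceps 150 mm long lying in front of the centrifuge; origin under its middle
- marker: Bystander: marker pen 135 mm long; origin under its middle
- rotor_nut: Bystander: knurled rotor nut, diameter 32 mm, 17 mm high, beside the vise; origin under its middle
- t_wrench: Bystander: T-handled wrench 130 mm long, 90 mm across the handle, 10 mm high, beside the vise; origin under its middle
- spare_rotor: Bystander: a smaller rotor, diameter 84 mm, 40 mm high, with 8 holes, standing on the bench; not to be used; origin under its middle
Mind the look-alikes: they are no part of the job. Leave any blue, green or turquoise look-alike of the rotor alone.

How it is judged:
By the outcome, as a careful person would: the job done as asked, in the order asked, and still so for the second after the job is handed in, while the arm keeps its last pose, push and grip.
It also fails if it takes over 51 s, if anything falls off the work surface, if the arm or the gripper's body presses on something with over 40 N, if the wrist force passes 120 N, or if a joint passes its speed limit or range.

## Working session

There is one attempt and no reset: what is moved stays moved. The work goes in short steps, Python scripts to look and compute and a tool call to move; the robot and the scene stay as the last step left them, time stands still between calls to the robot, and variables do not carry over. Pictures are saved under pics/ and viewed, and the job is handed in when it is done.

Besides the shell and the picture viewer there is one more tool, called after "Emit:" as a command line: name --argument value ..., lists and objects as JSON in quotes. servo_tool: Moves the arm, as the interface text tells. Its arguments: {"type":"object","properties":{"series":{"type":"array","items":{"type":"array"}},"force":{"type":"number"}},"required":["series"]}

```bash
mkdir -p pics
cat > h.py <<'E'
import numpy as np, cv2, pickle
from cell import telemetry, vision, bot
def snap(name,tag):
    s=telemetry.get_state(); c=vision.camera(name); c['state']=s
    cv2.imwrite(f'pics/{tag}.png',c['frame'][:,:,::-1]); pickle.dump(c,open(f'pics/{tag}.pkl','wb')); return c
def load(tag): return pickle.load(open(f'pics/{tag}.pkl','rb'))
def ext(c):
    if 'rvec' in c and c['rvec'] is not None:
        R=cv2.Rodrigues(np.array(c['rvec'],float))[0]; return R,np.array(c['tvec'],float).ravel()
    T=np.array(c['tool_from_camera']); s=c['state']; W=np.eye(4); W[:3,:3]=np.array(s['orientation']); W[:3,3]=s['ee_pos']
    M=np.linalg.inv(W@T); return M[:3,:3],M[:3,3]
def K(c): return np.array([[c['fx'],0,c['cx']],[0,c['fy'],c['cy']],[0,0,1.]])
def ray(c,uv):
    R,t=ext(c); p=cv2.undistortPoints(np.array([[uv]],float),K(c),np.array(c['dist_coeffs'],float))[0,0]
    d=R.T@np.array([p[0],p[1],1]); return -R.T@t,d/np.linalg.norm(d)
def atz(c,uv,z):
    o,d=ray(c,uv); return o+d*(z-o[2])/d[2]
def tri(L):
    A=np.zeros((3,3));b=np.zeros(3)
    for c,uv in L:
        o,d=ray(c,uv);P=np.eye(3)-np.outer(d,d);A+=P;b+=P@o
    x=np.linalg.solve(A,b); return x,[np.linalg.norm((np.eye(3)-np.outer(d,d))@(x-o)) for o,d in [ray(c,u) for c,u in L]]
def proj(c,P):
    R,t=ext(c); return cv2.projectPoints(np.array(P,float).reshape(-1,1,3),cv2.Rodrigues(R)[0],t,K(c),np.array(c['dist_coeffs'],float))[0].reshape(-1,2)
def crop(tag,x0,y0,w,h,out):
    im=cv2.imread(f'pics/{tag}.png')[y0:y0+h,x0:x0+w]; k=min(800/w,600/h); cv2.imwrite(f'pics/{out}.png',cv2.resize(im,None,fx=k,fy=k,interpolation=cv2.INTER_CUBIC)); print(out,'scale',k)
E
python3 - <<'E'
from h import *
for n in ['scene','top','wrist']:
    c=snap(n,n+'0'); print(n,c['fx'],c['cx'],c['cy'],c['dist_coeffs'],ext(c))
    if n=='wrist': print(c['tool_from_camera'])
print(telemetry.get_state())
E
```

```text
scene 446.6757509768184 282.1804404410122 218.0098642695892 [-0.12310931  0.          0.          0.          0.        ] (array([[-0.4714872 ,  0.88185682, -0.00532578],
       [ 0.50701236,  0.2661244 , -0.81982698],
       [-0.72155269, -0.38923816, -0.57258656]]), array([ 121.64614777, -199.45456586, 1684.43158467]))
top 536.2762922353076 275.5595571160848 211.50832587870974 [0.00020726 0.         0.         0.         0.        ] (array([[-7.66445961e-06, -9.99969390e-01,  7.82429474e-03],
       [-9.80005144e-01, -1.54930578e-03, -1.98966120e-01],
       [ 1.98972152e-01, -7.66937407e-03, -9.79975134e-01]]), array([ 110.00834718,  544.5289788 , 1225.60348278]))
wrist 355.74715938305627 284.4558058007002 214.52973546369648 [0.01694424 0.         0.         0.         0.        ] (array([[ 0.4279563 ,  0.90379721, -0.00200195],
       [ 0.86820287, -0.41048451,  0.27879427],
       [ 0.25115171, -0.12104987, -0.96034876]]), array([-647.77490552,  -37.07033218,  378.10953911]))
[[ 1.16507297e-04 -2.78947398e-01  9.60306376e-01 -1.41971813e+02]
 [ 9.99999825e-01  5.89019091e-04  4.
[... 254 characters left out ...]
91428e-06,
        1.36750880e+00, -8.26112713e-02]), 'qd': array([ 0.00046149, -0.00144264, -0.0037647 ,  0.00033426, -0.00088683,
       -0.00044061]), 'joint_efforts': array([ 8.87912083e-04, -4.24231052e+01, -3.66012025e+01, -1.01358116e-04,
        4.70594794e-03,  3.40206429e-05]), 'ee_pos': array([278.31117771, 586.88459468, 230.31772764]), 'orientation': array([[-8.23673784e-04,  4.28477725e-01,  9.03551969e-01],
       [-1.43853379e-03,  9.03550833e-01, -4.28478497e-01],
       [-9.99998626e-01, -1.65271654e-03, -1.27851448e-04]]), 'contact_force': array([-1.22326183,  0.28668126, -0.67981723]), 'moment': array([-0.00727054,  0.04873568, -0.02234222]), 'opening': 1.0019820946585734}
```

View pics/scene0.png

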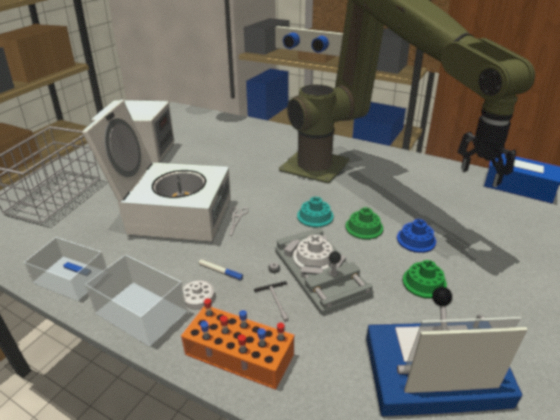

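View pics/top0.png

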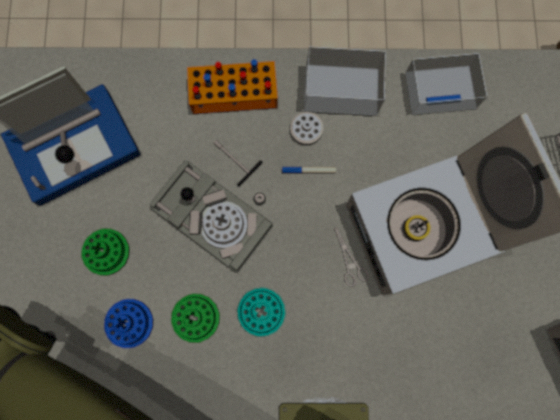

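View pics/wrist0.png

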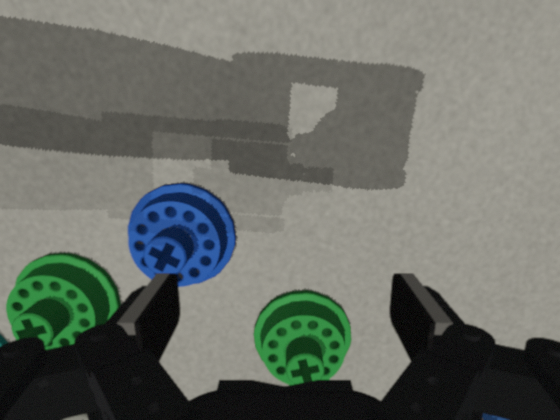

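The overview shows the vise with the aluminium rotor at top (222,222) and scene (315,250). The knob is at top (187,194), the centrifuge spindle at top (417,228). Next I'll enlarge these.

Run:
```python
from h import *
crop('top0',140,150,140,105,'t_v');crop('top0',340,120,200,150,'t_c');crop('scene0',260,210,128,96,'s_v');crop('scene0',110,150,128,96,'s_c')
```

```text
t_v scale 5.714285714285714
t_c scale 4.0
s_v scale 6.25
s_c scale 6.25
```

View pics/t_v.png

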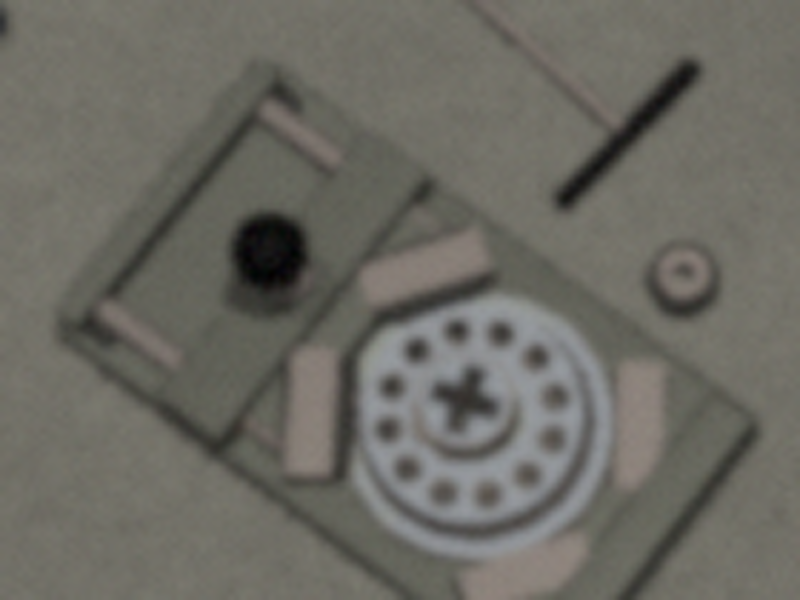

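View pics/t_c.png

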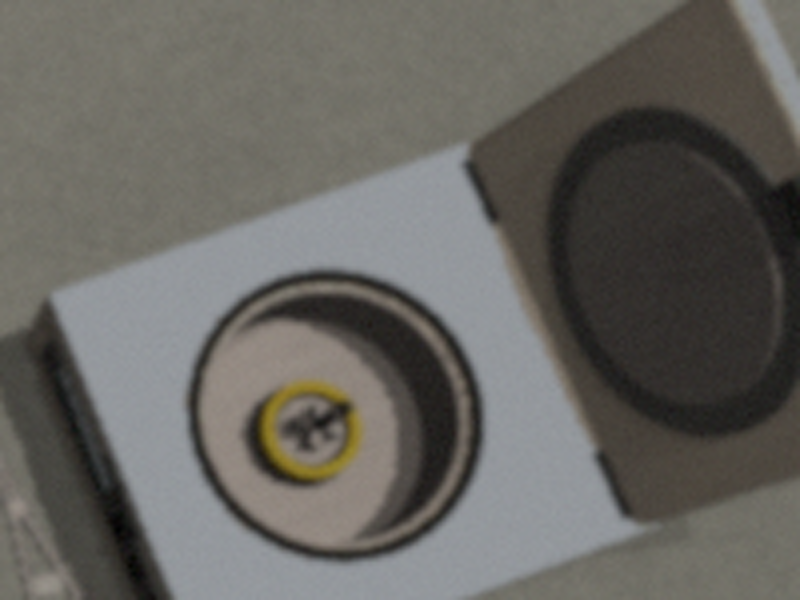

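View pics/s_v.png

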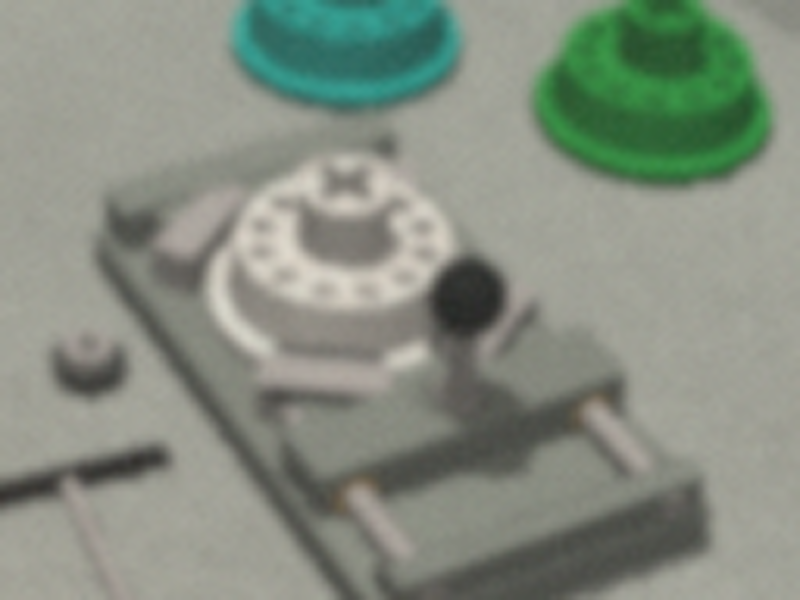

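View pics/s_c.png

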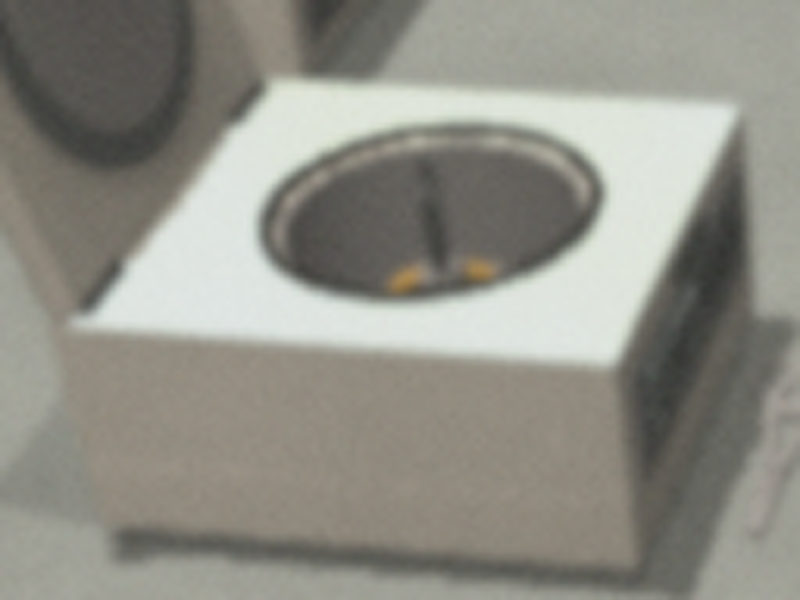

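Run:
```python
from h import *
t=load('top0');s=load('scene0')
print('hub',tri([(t,(221.4,220.4)),(s,(315.4,239.1))]))
print('knob',tri([(t,(187.1,193.8)),(s,(334.9,257.2))]))
print('stud',tri([(t,(427.5,221.2)),(s,(178.5,174.8))]))
print('hub88',atz(t,(221.4,220.4),88),atz(s,(315.4,239.1),88))
print('knob100',atz(t,(187.1,193.8),100),atz(s,(334.9,257.2),100))
print('collar',atz(t,(417.5,227.8),78), 'stud152',atz(t,(427.5,221.2),152))
# bowl rim
print('bowl',atz(t,(340+335/4,120+416/4),125))
# vise bed edges, long edge
g=[(140+a/5.714,150+b/5.714) for a,b in [(430,180),(757,425)]]
print([atz(t,u,22) for u in g])
# centrifuge front edge & side
g=[(340+a/4,120+b/4) for a,b in [(50,297),(465,145),(632,520)]]
print([atz(t,u,125) for u in g])
```

```text
hub (array([516.58972879, 236.80800234,  85.6132145 ]), [np.float64(0.6763837320836734), np.float64(0.6763837320837648)])
knob (array([576.55733513, 316.15653808,  99.10261297]), [np.float64(0.7407590453214046), np.float64(0.7407590453216502)])
stud (array([ 502.19095141, -220.79518306,  153.18025269]), [np.float64(1.7485920110021513), np.float64(1.748592011002076)])
hub88 [516.41527415 235.96095482  88.        ] [519.16786509 238.63708068  88.        ]
knob100 [576.61617045 315.32112873 100.        ] [577.24489974 317.18610644 100.        ]
collar [ 501.38392528 -220.39771178   78.        ] stud152 [ 503.39854722 -222.71087638  152.        ]
bowl [ 501.97822422 -221.91317402  125.        ]
[array([626.51140841, 259.37579359,  22.        ]), array([518.99342497, 117.67816634,  22.        ])]
[array([570.32785921, -63.63476267, 125.        ]), array([ 660.79560078, -305.78333292,  125.        ]), array([ 443.40227022, -384.38212144,  125.        ])]
```

```bash
cat >> h.py <<'E'
from scipy.spatial.transform import Rotation as Ro
def plan(p,yawdeg):
    s=telemetry.get_state(); R=np.array(s['orientation']); a=np.radians(yawdeg); c,n=np.cos(a),np.sin(a)
    T=np.array([[0,c,n],[0,n,-c],[-1,0,0]])
    d=R.T@(np.array(p)-s['ee_pos']); w=Ro.from_matrix(R.T@T).as_rotvec()
    print('t',round(s['time'],2),'pos',np.round(s['ee_pos'],1),'yaw',round(np.degrees(np.arctan2(R[1,1],R[0,1])),2),'F',np.round(s['contact_force'],1),'op',round(s['opening'],3))
    print(' shift',np.round(d,1),'rot',np.round(w,4))
E
python3 -c "
from h import *
plan([546,276,230],52.9)"
```

```text
t 0.15 pos [278.3 586.9 230.3] yaw 64.63 F [-1.2  0.3 -0.7] op 1.002
 shift [   0.5 -166.2  375.1] rot [0.2047 0.     0.0017]
```

Emit:
servo_tool --series '[[[0.5, -166.2, 375.1], [0.205, 0, 0.002], 1], [[0.5, -166.2, 375.1], [0.205, 0, 0.002], 1], [[0.5, -166.2, 375.1], [0.205, 0, 0.002], 1], [[0.5, -166.2, 375.1], [0.205, 0, 0.002], 1], [[0.5, -166.2, 375.1], [0.205, 0, 0.002], 1], [[0.5, -166.2, 375.1], [0.205, 0, 0.002], 1], [[0.5, -166.2, 375.1], [0.205, 0, 0.002], 1], [[0.5, -166.2, 375.1], [0.205, 0, 0.002], 1], [[0.5, -166.2, 375.1], [0.205, 0, 0.002], 1], [[0.5, -166.2, 375.1], [0.205, 0, 0.002], 1]]'

```text
time: 1.4
ee_pos: [545.2, 277.0, 229.9]
orientation: [[-0.0, 0.602, 0.798], [0.0, 0.798, -0.602], [-1.0, 0.0, -0.0]]
contact_force: [-0.1, -0.1, 0.6]
opening: 0.995
```

```bash
python3 -c "
from h import *
c=snap('wrist','w1');plan([577,316,180],52.9)
print(proj(c,[[516.6,236.8,88],[577,316,100]]))"
```

```text
t 1.45 pos [545.2 277.1 230. ] yaw 52.99 F [-0.  -0.2 -0. ] op 1.002
 shift [50.  50.2  2. ] rot [ 0.0015 -0.0002 -0.0004]
[[225.71192867 201.6416342 ]
 [349.43086623 206.06880914]]
```

View pics/w1.png

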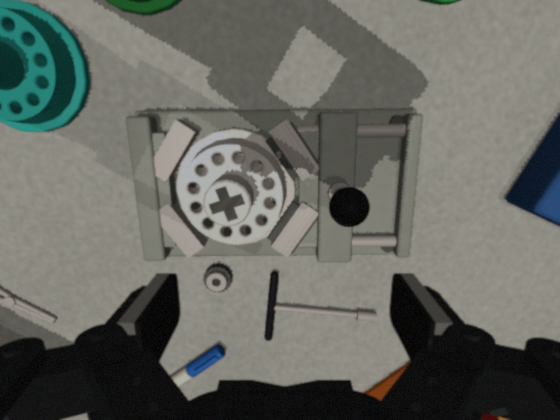

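The wrist view shows the hub cross at about (227,203) and the knob at (349,206), both matching the predictions. I'll enlarge the hub to read its yaw.

```bash
python3 -c "
from h import *
crop('w1',190,165,80,60,'w1h')"
```

```text
w1h scale 10.0
```

View pics/w1h.png

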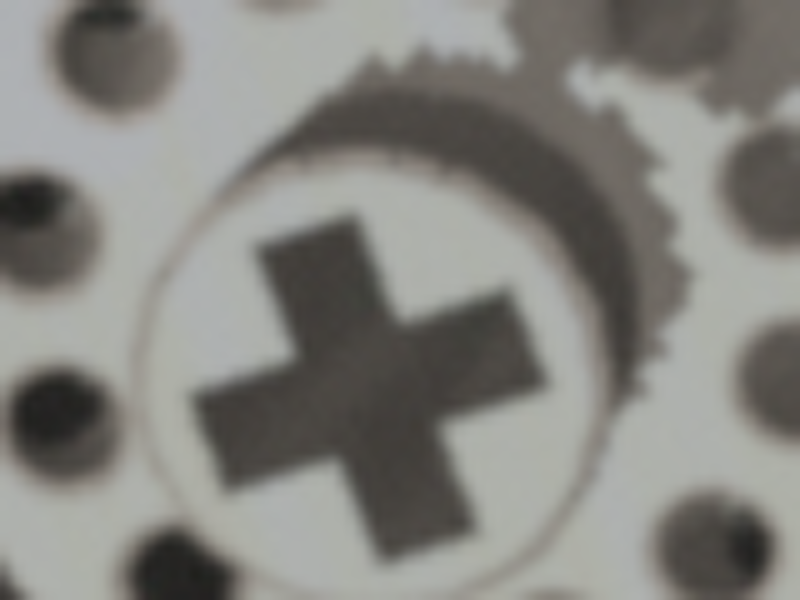

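Run:
```python
from h import *
c=load('w1');t=load('top0');s=load('scene0')
f=lambda p:(190+p[0]/10,165+p[1]/10)
P=[atz(c,f(p),88)[:2] for p in [(306,231.5),(431.5,546),(529,336),(212,445)]]
a=P[1]-P[0];b=P[3]-P[2]
for v in(a,b):print(np.linalg.norm(v),np.degrees(np.arctan2(v[1],v[0])))
print('center',sum(P)/4)
h=(227.0,204.0)
h=f((369,389)); print(h)
print(tri([(c,h),(t,(221.4,220.4)),(s,(315.4,239.1))]),tri([(c,h),(t,(221.4,220.4))]))
print(tri([(c,(349,206.5)),(t,(187.1,193.8)),(s,(334.9,257.2))]))
```

```text
28.24273996605405 -18.156691662290093
28.071914651027228 -107.70733763327998
center [518.81560418 236.30968425]
(226.9, 203.9)
(array([517.57068972, 236.63955715,  86.44735391]), [np.float64(1.4173011398017976), np.float64(0.9957191904260864), np.float64(1.2227395180898242)]) (array([517.87052701, 235.9763959 ,  85.77881711]), [np.float64(1.046972284065621), np.float64(1.0469722840656)])
(array([576.8513866 , 315.96399863,  99.40067853]), [np.float64(0.599872246430567), np.float64(0.5437658013463961), np.float64(1.0194674285371315)])
```

Emit:
servo_tool --series '[[[0, 50.3, 2], [0, 0, 0], 1], [[50, 50.3, 2], [0, 0, 0], 1], [[100, 50.3, 2], [0, 0, 0], 1], [[149, 50.3, 2], [0, 0, 0], 1], [[149, 50.3, 2], [0, 0, 0], 1], [[149, 50.3, 2], [0, 0, 0], 0.25], [[149, 50.3, 2], [0, 0, 0], 0.25], [[149, 50.3, 2], [0, 0, 0], 0.25], [[149, 50.3, 2], [0, 0, 0], 0.25], [[149, 50.3, 2], [0, 0, 0], 0.25]]' --force 30

```text
time: 2.7
ee_pos: [578.2, 316.5, 83.7]
orientation: [[0.003, 0.602, 0.798], [0.002, 0.798, -0.602], [-1.0, 0.003, 0.001]]
contact_force: [-1.2, -1.1, 8.0]
opening: 0.355
```

```bash
python3 -c "
from h import *
c=snap('wrist','w2');plan([577+24,316+31.9,81],52.9)"
```

```text
t 2.75 pos [578.2 316.5  83.7] yaw 52.98 F [-2.4 -0.9  6.7] op 0.353
 shift [ 2.8 38.8 -0.7] rot [ 0.0014  0.0012 -0.0031]
```

View pics/w2.png

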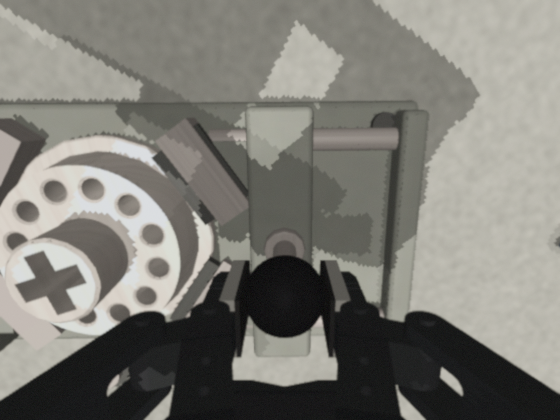

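The ball is centred between the pads at (285,297), opening 0.35. Now I'll slide the jaw back.

Emit:
servo_tool --series '[[[0, 7, 0], [0, 0, 0], 0.25], [[0, 14, 0], [0, 0, 0], 0.25], [[0, 21, 0], [0, 0, 0], 0.25], [[0, 28, 0], [0, 0, 0], 0.25], [[0, 34, 0], [0, 0, 0], 0.25], [[0, 38, 0], [0, 0, 0], 0.25], [[0, 40, 0], [0, 0, 0], 0.25], [[0, 41, 0], [0, 0, 0], 0.25], [[0, 41, 0], [0, 0, 0], 0.25]]'

```text
time: 3.88
ee_pos: [601.1, 347.5, 83.8]
orientation: [[-0.002, 0.602, 0.798], [-0.002, 0.798, -0.602], [-1.0, -0.003, -0.0]]
contact_force: [-6.2, -6.3, 4.6]
opening: 0.356
```

```bash
python3 -c "
from h import *
c=snap('wrist','w3');plan([577+24,316+31.9,81],52.9)"
```

```text
t 3.92 pos [601.2 347.4  83.8] yaw 52.98 F [-7.1 -6.2  4.1] op 0.352
 shift [ 2.8  0.3 -0.4] rot [ 0.0014 -0.0004  0.0032]
```

View pics/w3.png

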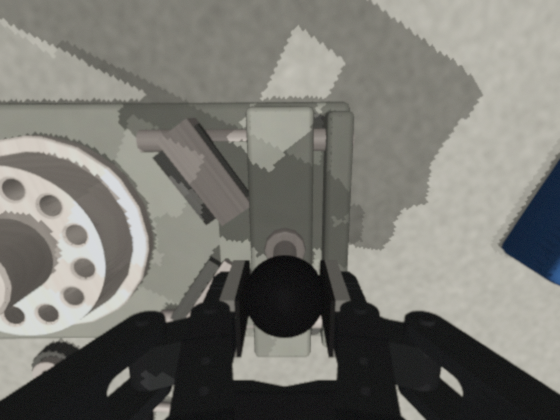

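The jaw has moved about 38.5 mm, with a small gap left to its stop plate, so I'll pull further.

Emit:
servo_tool --series '[[[0, 2, 0], [0, 0, 0], 0.25], [[0, 3.5, 0], [0, 0, 0], 0.25], [[0, 4.5, 0], [0, 0, 0], 0.25], [[0, 4.5, 0], [0, 0, 0], 0.25]]'

```text
time: 4.42
ee_pos: [601.1, 347.4, 83.5]
orientation: [[-0.011, 0.602, 0.798], [-0.01, 0.798, -0.602], [-1.0, -0.015, -0.002]]
contact_force: [-11.0, -11.9, 7.9]
opening: 0.356
```

```bash
python3 -c "
from h import *
plan([577+24,316+31.9,81],52.9)"
```

```text
t 4.42 pos [601.1 347.4  83.5] yaw 52.98 F [-11.  -11.9   7.9] op 0.356
 shift [ 2.5  0.4 -0.3] rot [ 0.0013 -0.0024  0.0148]
```

It's at the stop: force rose to about 16 N with no movement. I'll release, rise and look at the spindle before gripping the rotor.

Emit:
servo_tool --series '[[[0, -1, 0], [0, 0, 0], 0.25], [[0, -1, 0], [0, 0, 0], 1], [[0, -1, 0], [0, 0, 0], 1], [[0, -1, 0], [0, 0, 0], 1], [[0, -1, 0], [0, 0, 0], 1], [[-60, -1, 0], [0, 0, 0], 1], [[-120, -1, 0], [0, 0, 0], 1], [[-180, -1, 0], [0, 0, 0], 1], [[-185, -1, 0], [0, 0, 0], 1]]'

```text
time: 5.55
ee_pos: [605.0, 349.8, 277.0]
orientation: [[0.001, 0.602, 0.798], [-0.005, 0.798, -0.602], [-1.0, -0.003, 0.003]]
contact_force: [0.4, 0.0, -0.1]
opening: 1.001
```

```bash
python3 -c "
from h import *
c=snap('wrist','w4');plan([510,-230,270],20)"
```

```text
t 5.6 pos [604.  349.3 273.8] yaw 52.98 F [-0.9  0.3  0.1] op 0.997
 shift [   8.1 -519.1  273.7] rot [0.5756 0.0035 0.007 ]
```

View pics/w4.png

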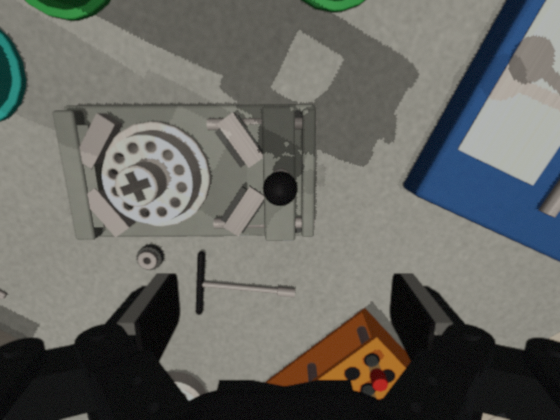

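The jaw is right back against its plate and the rotor flange is clear (rotor at (155,172), knob at (281,188)). Next, the spindle.

Emit:
servo_tool --series '[[[8, -519, 274], [0.576, 0.004, 0.007], 1], [[8, -519, 274], [0.576, 0.004, 0.007], 1], [[8, -519, 274], [0.576, 0.004, 0.007], 1], [[8, -519, 274], [0.576, 0.004, 0.007], 1], [[8, -519, 274], [0.576, 0.004, 0.007], 1], [[8, -519, 274], [0.576, 0.004, 0.007], 1], [[8, -519, 274], [0.576, 0.004, 0.007], 1], [[8, -519, 274], [0.576, 0.004, 0.007], 1], [[8, -519, 274], [0.576, 0.004, 0.007], 1], [[8, -519, 274], [0.576, 0.004, 0.007], 1], [[8, -519, 274], [0.576, 0.004, 0.007], 1], [[8, -519, 274], [0.576, 0.004, 0.007], 1]]'

```text
time: 7.1
ee_pos: [510.0, -229.2, 268.7]
orientation: [[-0.002, 0.94, 0.342], [0.002, 0.342, -0.94], [-1.0, -0.001, -0.003]]
contact_force: [0.1, 0.2, -0.1]
opening: 0.999
```

```bash
python3 -c "
from h import *
c=snap('wrist','w5');plan([510,-230,270],20)
print(proj(c,[[502,-221,72],[502,-221,92],[502,-221,152]]))"
```

```text
t 7.15 pos [ 510.2 -228.9  269.1] yaw 20.05 F [ 0.1 -0.2  0.5] op 1.003
 shift [-0.9 -0.6  1. ] rot [ 0.0008 -0.002   0.001 ]
[[280.2305985  175.79720932]
 [279.95999912 179.58473425]
 [278.91262278 194.24109448]]
```

View pics/w5.png

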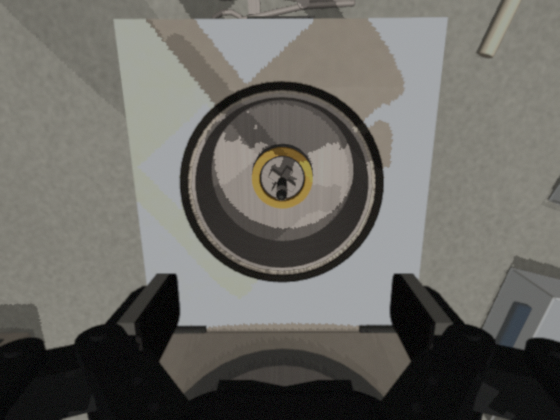

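```bash
python3 -c "
from h import *
crop('w5',242,146,80,60,'w5h')"
```

```text
w5h scale 10.0
```

View pics/w5h.png

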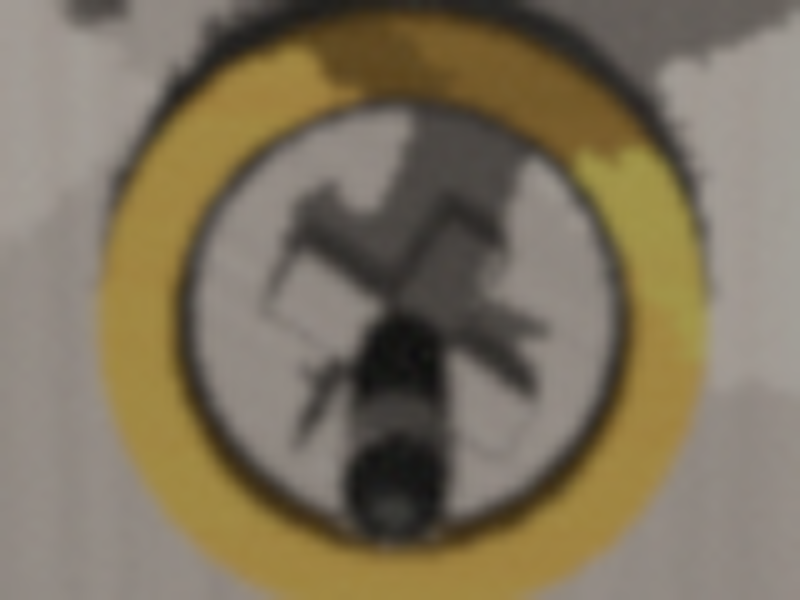

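The spindle cross is visible at (282,177) but small and partly hidden by the stud. I'll go lower with the camera straight above it.

```bash
python3 -c "
from h import *
import numpy as np
a=np.radians(100);p=np.array([503.5,-221.5])+70*np.array([np.sin(a),-np.cos(a)]);print(p)
plan([*p,160],100);plan([*p,160],60)"
```

```text
[ 572.43654271 -209.34462756]
t 7.15 pos [ 510.2 -228.9  269.1] yaw 20.05 F [ 0.1 -0.2  0.5] op 1.003
 shift [109.   65.3   3.2] rot [-1.3955e+00 -2.4000e-03 -5.0000e-04]
t 7.15 pos [ 510.2 -228.9  269.1] yaw 20.05 F [ 0.1 -0.2  0.5] op 1.003
 shift [109.   65.3   3.2] rot [-6.973e-01 -2.300e-03  3.000e-04]
```

Emit:
servo_tool --series '[[[0, 65.3, 3.2], [-1.395, 0, 0], 1], [[0, 65.3, 3.2], [-1.395, 0, 0], 1], [[0, 65.3, 3.2], [-1.395, 0, 0], 1], [[0, 65.3, 3.2], [-1.395, 0, 0], 1], [[0, 65.3, 3.2], [-1.395, 0, 0], 1], [[0, 65.3, 3.2], [-1.395, 0, 0], 1], [[50, 65.3, 3.2], [-1.395, 0, 0], 1], [[109, 65.3, 3.2], [-1.395, 0, 0], 1], [[109, 65.3, 3.2], [-1.395, 0, 0], 1], [[109, 65.3, 3.2], [-1.395, 0, 0], 1], [[109, 65.3, 3.2], [-1.395, 0, 0], 1]]'

```text
time: 8.52
ee_pos: [574.5, -209.9, 163.9]
orientation: [[0.004, -0.173, 0.985], [-0.001, 0.985, 0.173], [-1.0, -0.002, 0.003]]
contact_force: [0.3, 0.1, 0.0]
opening: 1.003
```

```bash
python3 -c "
from h import *
c=snap('wrist','w6');plan([510,-230,270],20)
q=proj(c,[[502,-221,72],[502,-221,92],[502,-221,152]]);print(q)
u,v=q[1].astype(int);crop('w6',u-60,max(v-45,0),120,90,'w6h');print(u-60,max(v-45,0))"
```

```text
t 8.57 pos [ 574.3 -210.   163.6] yaw 99.96 F [-0.3  1.  -0.4] op 0.999
 shift [-106.6   -8.8  -66.4] rot [ 1.3956e+00  3.6000e-03 -1.1000e-03]
[[289.46556304 106.76463621]
 [289.86011375 106.48178169]
 [291.66258596 105.18950146]]
w6h scale 6.666666666666667
229 61
```

View pics/w6h.png

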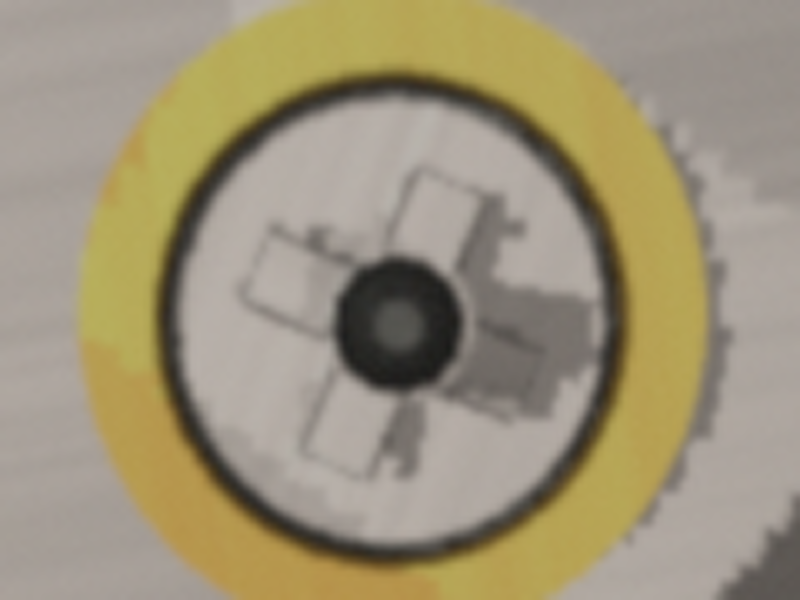

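View pics/w6.png

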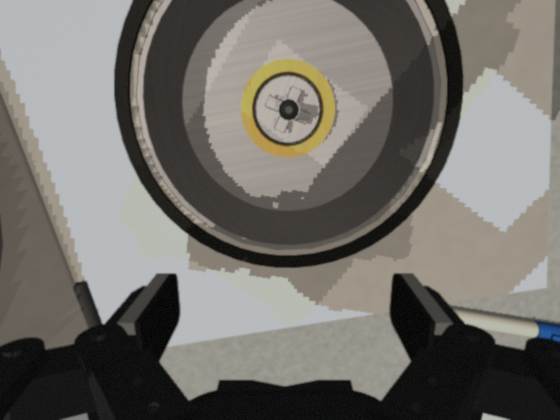

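Run:
```python
from h import *
c=load('w6');c5=load('w5')
f=lambda p:(229+p[0]/6.6667,61+p[1]/6.6667)
for z in(72,92):
    P=[atz(c,f(p),z)[:2] for p in [(452,178),(335,464),(255,262),(530,384)]]
    print(z,'center',sum(P)/4)
    for v in(P[1]-P[0],P[3]-P[2]):print(np.linalg.norm(v),np.degrees(np.arctan2(v[1],v[0])))
print('stud tip',atz(c,f((399,322)),152), 'collar',atz(c,f((396,318)),78))
print('w5 collar',atz(c5,(282.4,177),78),'stud',atz(c5,(281.6,196.5),152))
t=load('top0')
print('tri collar',tri([(c,f((396,318))),(c5,(282.4,177)),(t,(417.5,227.8))]))
print('tri stud',tri([(c,f((399,322))),(c5,(281.6,196.5)),(t,(427.5,221.2))]))
plan([518.5,236.5,160],0)
```

```text
72 center [ 503.79309451 -221.64602743]
28.023346508464435 -13.025212771719898
28.205753713727944 77.02740047983619
92 center [ 503.83119245 -221.78609723]
25.623889399666098 -13.025212771719941
25.7906782609451 77.02740047983629
stud tip [ 503.79491084 -221.85458838  152.        ] collar [ 503.28345504 -221.50045361   78.        ]
w5 collar [ 504.03052303 -220.37273981   78.        ] stud [ 504.46763181 -221.93594927  152.        ]
tri collar (array([ 503.37711265, -221.69746914,   71.55184844]), [np.float64(0.27534527967998), np.float64(1.0312495925107577), np.float64(1.0086130081430622)])
tri stud (array([ 503.80848753, -222.01000224,  152.92313514]), [np.float64(0.14723297332373184), np.float64(0.6554131312320494), np.float64(0.7204307969076291)])
t 8.57 pos [ 574.3 -210.   163.6] yaw 99.96 F [-0.3  1.  -0.4] op 0.999
 shift [  3.  449.4  22.3] rot [ 1.7447  0.0035 -0.0018]
```

Spline yaw is 77.0° (mod 90) at (503.8,-221.8), and rotor yaw is 72.1°. So I'll grip at tool yaw 15° and seat at about 19.9°.

```bash
python3 -c "
from h import *
plan([518.3,236.4,200],15)"
```

```text
t 8.57 pos [ 574.3 -210.   163.6] yaw 99.96 F [-0.3  1.  -0.4] op 0.999
 shift [-37.  449.3  22.2] rot [ 1.4829e+00  3.6000e-03 -1.2000e-03]
```

Emit:
servo_tool --series '[[[-62, 0, 0], [0, 0, 0], 1], [[-100, 60, 4], [0.18, 0, 0], 1], [[-100, 120, 8], [0.36, 0, 0], 1], [[-100, 449.3, 22.2], [1.483, 0.004, -0.001], 1], [[-100, 449.3, 22.2], [1.483, 0.004, -0.001], 1], [[-100, 449.3, 22.2], [1.483, 0.004, -0.001], 1], [[-100, 449.3, 22.2], [1.483, 0.004, -0.001], 1], [[-100, 449.3, 22.2], [1.483, 0.004, -0.001], 1], [[-70, 449.3, 22.2], [1.483, 0.004, -0.001], 1], [[-37, 449.3, 22.2], [1.483, 0.004, -0.001], 1], [[-37, 449.3, 22.2], [1.483, 0.004, -0.001], 1], [[-37, 449.3, 22.2], [1.483, 0.004, -0.001], 1]]'

```text
time: 10.07
ee_pos: [519.4, 236.4, 202.4]
orientation: [[0.003, 0.966, 0.259], [0.001, 0.259, -0.966], [-1.0, 0.003, -0.001]]
contact_force: [-0.3, -0.4, -0.4]
opening: 0.997
```

```bash
python3 -c "
from h import *
c=snap('wrist','w7');plan([518.3,236.4,60],15)
q=proj(c,[[518.3,236.4,88]]);print(q)
u,v=q[0].astype(int);crop('w7',u-60,max(v-45,0),120,90,'w7h');print(u-60,max(v-45,0))"
```

```text
t 10.12 pos [519.7 236.3 202.9] yaw 14.98 F [-0.3 -0.3 -1. ] op 0.995
 shift [142.8  -1.9  -0.3] rot [-0.0004 -0.0007 -0.0041]
[[282.98651518 207.77057255]]
w7h scale 6.666666666666667
222 162
```

View pics/w7h.png

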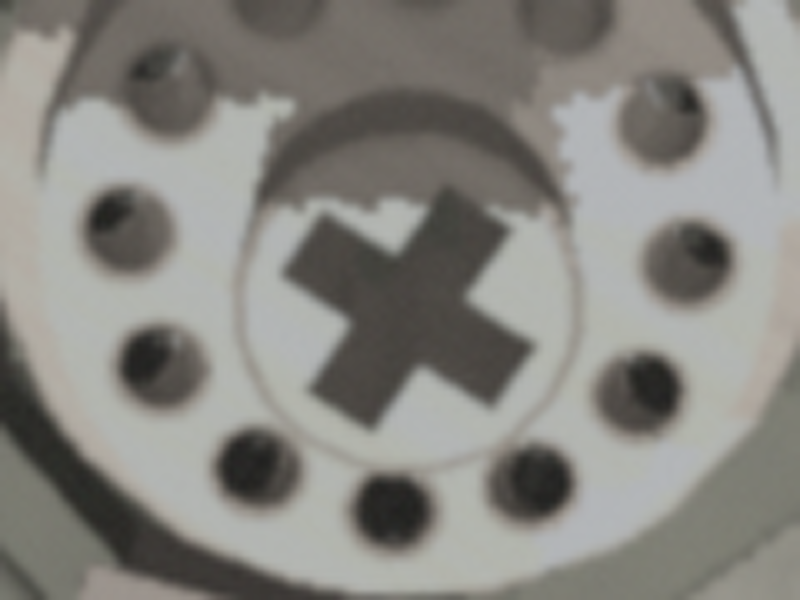

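View pics/w7.png

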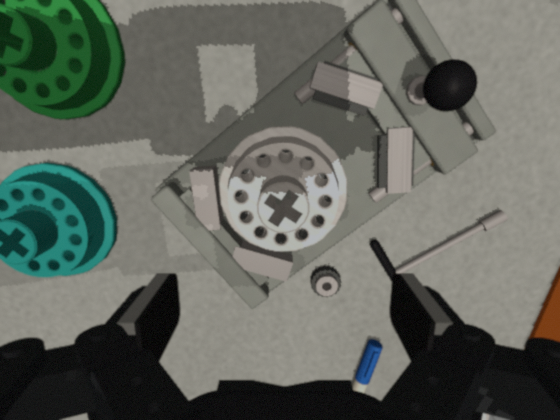

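Run:
```python
from h import *
c=load('w7')
f=lambda p:(222+p[0]/6.6667,162+p[1]/6.6667)
P=[atz(c,f(p),88)[:2] for p in [(478,208.5),(342.5,410),(304,240),(514,377.5)]]
print('center',sum(P)/4)
for v in(P[1]-P[0],P[3]-P[2]):print(np.linalg.norm(v),np.degrees(np.arctan2(v[1],v[0])))
```

```text
center [518.77657297 235.95494608]
27.874175335002253 -107.9966810522179
28.422993533298637 -19.1618227758979
```

Emit:
servo_tool --series '[[[50, -1.3, 0], [0, -0.001, -0.004], 1], [[100, -1.3, 0], [0, -0.001, -0.004], 1], [[142.5, -1.3, 0], [0, -0.001, -0.004], 1], [[142.5, -1.3, 0], [0, -0.001, -0.004], 1], [[142.5, -1.3, 0], [0, -0.001, -0.004], 0.3], [[142.5, -1.3, 0], [0, -0.001, -0.004], 0.3], [[142.5, -1.3, 0], [0, -0.001, -0.004], 0.3], [[142.5, -1.3, 0], [0, -0.001, -0.004], 0.3], [[142.5, -1.3, 0], [0, -0.001, -0.004], 0.3], [[142.5, -1.3, 0], [0, -0.001, -0.004], 0.3]]' --force 80

```text
time: 11.38
ee_pos: [520.7, 236.8, 63.5]
orientation: [[0.004, 0.966, 0.259], [0.001, 0.259, -0.966], [-1.0, 0.004, 0.0]]
contact_force: [-0.4, -0.9, 7.6]
opening: 0.439
```

```bash
python3 -c "
from h import *
c=snap('wrist','w8');plan([518.3,236.4,60],15)"
```

```text
t 11.43 pos [520.7 236.8  63.5] yaw 14.98 F [-1.6 -1.   7.6] op 0.442
 shift [ 3.5 -2.4 -0.2] rot [-0.0003  0.0001 -0.0041]
```

View pics/w8.png

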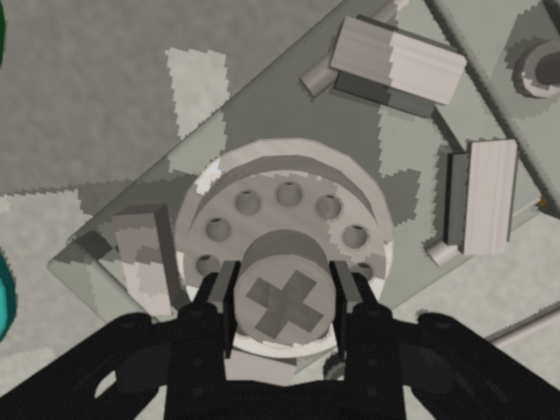

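The hub is held between the pads with the cross at (285,297), opening 0.44. Lifting.

Emit:
servo_tool --series '[[[-8, 0, 0], [0, 0, 0], 0.3], [[-20, 0, 0], [0, 0, 0], 0.3], [[-45, 0, 0], [0, 0, 0], 0.3], [[-80, 0, 0], [0, 0, 0], 0.3], [[-120, 0, 0], [0, 0, 0], 0.3], [[-160, 0, 0], [0, 0, 0], 0.3], [[-190, 0, 0], [0, 0, 0], 0.3], [[-200, 0, 0], [0, 0, 0], 0.3], [[-200, 0, 0], [0, 0, 0], 0.3]]'

```text
time: 12.55
ee_pos: [519.8, 236.6, 263.5]
orientation: [[0.004, 0.966, 0.259], [0.001, 0.259, -0.966], [-1.0, 0.004, 0.0]]
contact_force: [-0.3, -1.4, -4.9]
opening: 0.443
```

```bash
python3 -c "
from h import *
c=snap('wrist','w9');plan([503.8,-221.8,262],20.2);crop('w9',225,250,120,90,'w9h')
# bias: project hub (tool coords) and knob
"
```

```text
t 12.6 pos [519.3 236.4 262.1] yaw 14.99 F [ 0.3  0.2 -4.3] op 0.441
 shift [-1.000e-01 -1.335e+02  4.386e+02] rot [-0.091   0.0004 -0.0021]
w9h scale 6.666666666666667
```

View pics/w9.png

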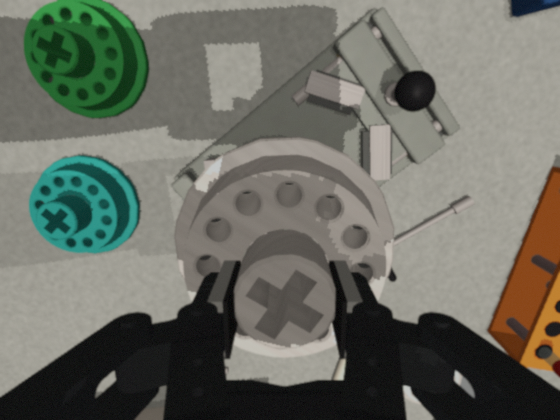

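View pics/w9h.png

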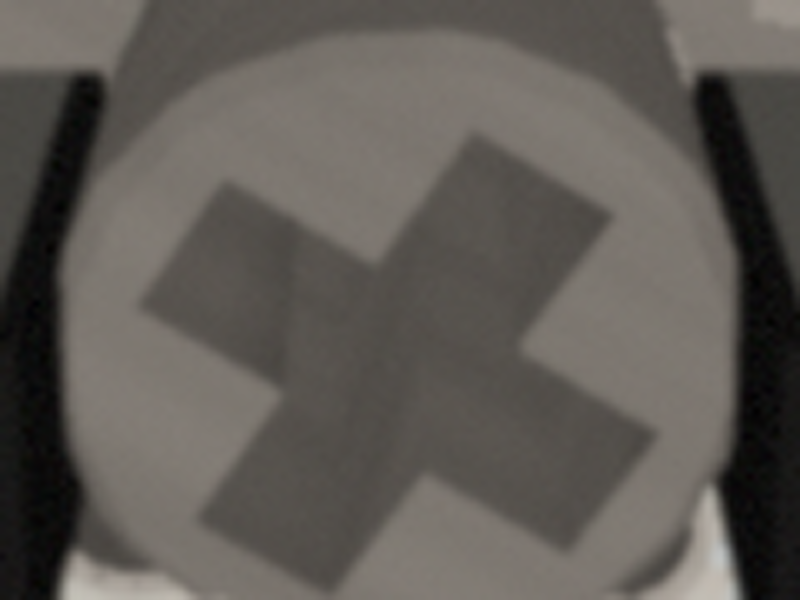

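Run:
```python
from h import *
c=load('w9');T=np.array(c['tool_from_camera'])
def tool(c,uv,x):
    p=cv2.undistortPoints(np.array([[uv]],float),K(c),np.array(c['dist_coeffs'],float))[0,0]
    d=T[:3,:3]@[p[0],p[1],1];o=T[:3,3];return (o+d*(x-o[0])/d[0])
f=lambda p:(225+p[0]/6.6667,250+p[1]/6.6667)
for x in(-24.5,-22,-27):
    P=[tool(c,f(p),x) for p in [(543.5,171.5),(265,554),(184,241),(612.5,492)]]
    m=sum(P)/4;print(x,'m',m)
    for v in(P[1]-P[0],P[3]-P[2]):print(np.linalg.norm(v),np.degrees(np.arctan2(v[2],v[1])))
```

```text
-24.5 m [-24.5         -0.10743167  -0.30297499]
28.423420631172302 122.93662437291532
28.52659155049965 33.282449388675204
-22 m [-22.          -0.09929886   1.16759771]
29.028297182896935 122.93662437291532
29.13366367434526 33.28244938867518
-27 m [-27.          -0.11556448  -1.77354768]
27.818544079447687 122.93662437291532
27.919519426654027 33.28244938867518
```

In hand, the hub axis is within 0.3 mm of the TCP and the cross sits at −33.1° in the tool, so the seating yaw is 20.1°. Carrying it over the spindle.

Emit:
servo_tool --series '[[[0, -12, 38], [-0.01, 0, 0], 0.3], [[0, -25, 82], [-0.02, 0, 0], 0.3], [[0, -40, 130], [-0.03, 0, 0], 0.3], [[0, -55, 180], [-0.04, 0, 0], 0.3], [[0, -70, 230], [-0.05, 0, 0], 0.3], [[0, -85, 280], [-0.06, 0, 0], 0.3], [[0, -100, 330], [-0.07, 0, -0.001], 0.3], [[0, -115, 380], [-0.08, 0, -0.001], 0.3], [[0, -126, 415], [-0.09, 0, -0.002], 0.3], [[0, -133.5, 438.5], [-0.09, 0, -0.002], 0.3], [[0, -133.5, 438.5], [-0.09, 0, -0.002], 0.3], [[0, -133.5, 438.5], [-0.09, 0, -0.002], 0.3]]'

```text
time: 14.1
ee_pos: [503.1, -221.0, 260.2]
orientation: [[-0.002, 0.939, 0.344], [0.002, 0.344, -0.939], [-1.0, -0.002, -0.002]]
contact_force: [0.4, 0.3, -4.4]
opening: 0.44
```

```bash
python3 -c "
from h import *
plan([503.6,-221.2,142],20.1)"
```

```text
t 14.1 pos [ 503.1 -221.   260.2] yaw 20.14 F [ 0.4  0.3 -4.4] op 0.44
 shift [118.2   0.5   0.6] rot [ 0.0007 -0.0023  0.0016]
```

Emit:
servo_tool --series '[[[30, 0.5, 0.6], [0, -0.002, 0.002], 0.3], [[55, 0.5, 0.6], [0, -0.002, 0.002], 0.3], [[68, 0.5, 0.6], [0, -0.002, 0.002], 0.3], [[78, 0.5, 0.6], [0, -0.002, 0.002], 0.3], [[88, 0.5, 0.6], [0, -0.002, 0.002], 0.3], [[98, 0.5, 0.6], [0, -0.002, 0.002], 0.3], [[108, 0.5, 0.6], [0, -0.002, 0.002], 0.3], [[116, 0.5, 0.6], [0, -0.002, 0.002], 0.3], [[118, 0.5, 0.6], [0, -0.002, 0.002], 0.3], [[118, 0.5, 0.6], [0, -0.002, 0.002], 0.3]]'

```text
time: 15.35
ee_pos: [503.6, -221.3, 142.2]
orientation: [[0.0, 0.939, 0.344], [0.0, 0.344, -0.939], [-1.0, 0.0, -0.0]]
contact_force: [-0.3, -0.0, -3.7]
opening: 0.44
```

```bash
python3 -c "
from h import *
c=snap('wrist','w10');plan([503.6,-221.2,142],20.1);crop('w10',225,250,120,90,'w10h')"
```

```text
t 15.4 pos [ 503.7 -221.3  142.5] yaw 20.14 F [ 1.2 -0.2 -4.9] op 0.439
 shift [ 0.5 -0.1 -0.1] rot [ 0.0007  0.0002 -0.0008]
w10h scale 6.666666666666667
```

View pics/w10h.png

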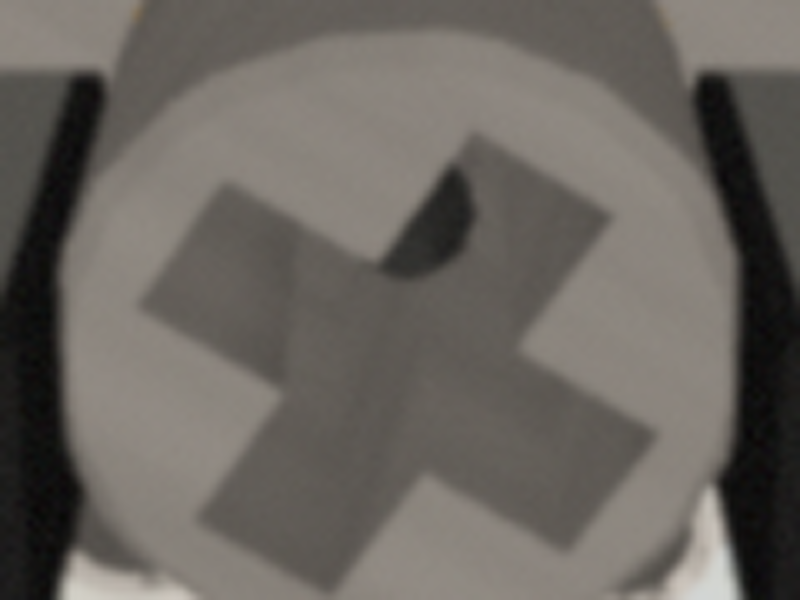

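View pics/w10.png

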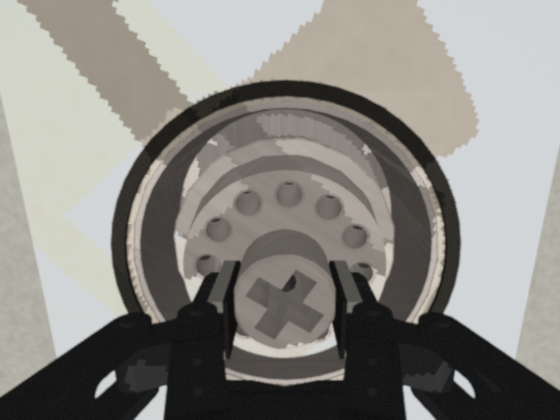

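Run:
```python
from h import *
c=load('w10');im=cv2.imread('pics/w10.png')[250:340,225:345];im=cv2.resize(im,None,fx=20/3,fy=20/3,interpolation=cv2.INTER_CUBIC)
f=lambda p:(225+p[0]/6.6667,250+p[1]/6.6667)
for z in(147,149,151): print(z,atz(c,f((405,210)),z))
a=np.linspace(0,2*np.pi,60)
for (x,y),col in (((503.6,-221.3),(0,255,0)),((503.6,-220.3),(0,0,255))):
  for z,r in((148,4.5),(152,1.5)):
    q=(proj(c,np.c_[x+r*np.cos(a),y+r*np.sin(a),z+0*a])-[225,250])*20/3
    cv2.polylines(im,[q.astype(int)],True,col,1)
cv2.imwrite('pics/w10o.png',im)
```

```text
147 [ 503.61715936 -221.18350786  147.        ]
149 [ 503.25912948 -220.23737138  149.        ]
151 [ 502.9010996  -219.29123489  151.        ]
```

View pics/w10o.png

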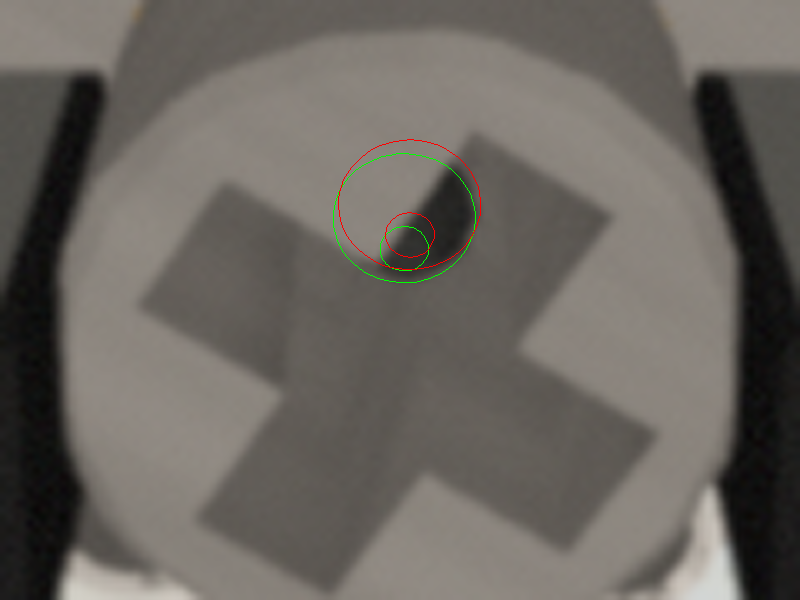

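The modelled stud at (503.6,-221.3) overlays the visible tip in the bore, so the rotor is centred within about 0.5 mm. Lowering onto the splines.

Emit:
servo_tool --series '[[[4, -0.1, -0.1], [0, 0, 0], 0.3], [[7, -0.1, -0.1], [0, 0, 0], 0.3], [[9, -0.1, -0.1], [0, 0, 0], 0.3], [[11, -0.1, -0.1], [0, 0, 0], 0.3], [[13, -0.1, -0.1], [0, 0, 0], 0.3], [[15, -0.1, -0.1], [0, 0, 0], 0.3], [[15, -0.1, -0.1], [0, 0, 0], 0.3]]'

```text
time: 16.27
ee_pos: [503.5, -221.2, 127.3]
orientation: [[0.0, 0.939, 0.344], [0.0, 0.344, -0.939], [-1.0, 0.0, -0.0]]
contact_force: [0.2, -0.6, -4.8]
opening: 0.442
```

```bash
python3 -c "
from h import *
plan([503.6,-221.2,113.5],20.1);print(telemetry.get_state()['moment'])"
```

```text
t 16.27 pos [ 503.5 -221.2  127.3] yaw 20.14 F [ 0.2 -0.6 -4.8] op 0.442
 shift [13.8  0.1  0. ] rot [ 0.0007 -0.0002 -0.0005]
[ 0.00948042 -0.01859687  0.05449514]
```

It's meshed: the underside is at about 86 mm, below the spline tops, with no reaction. Pressing home.

Emit:
servo_tool --series '[[[4, 0, 0], [0, 0, 0], 0.3], [[7, 0, 0], [0, 0, 0], 0.3], [[10, 0, 0], [0, 0, 0], 0.3], [[12, 0, 0], [0, 0, 0], 0.3], [[14, 0, 0], [0, 0, 0], 0.3], [[16, 0, 0], [0, 0, 0], 0.3], [[18, 0, 0], [0, 0, 0], 0.3], [[20, 0, 0], [0, 0, 0], 0.3], [[20, 0, 0], [0, 0, 0], 0.3], [[20, 0, 0], [0, 0, 0], 0.3]]'

```text
time: 17.52
ee_pos: [503.8, -221.5, 113.4]
orientation: [[-0.001, 0.939, 0.345], [0.0, 0.345, -0.939], [-1.0, -0.001, -0.0]]
contact_force: [-15.3, 7.8, 27.3]
opening: 0.444
```

```bash
python3 -c "
from h import *
plan([503.6,-221.2,113.5],20.1);c=snap('wrist','w11');print(telemetry.get_state()['moment'])"
```

```text
t 17.52 pos [ 503.8 -221.5  113.4] yaw 20.16 F [-15.3   7.8  27.3] op 0.444
 shift [-0.1 -0.1 -0.4] rot [ 0.0011 -0.0003  0.0006]
[1.20691876 2.89173725 0.03002296]
```

View pics/w11.png

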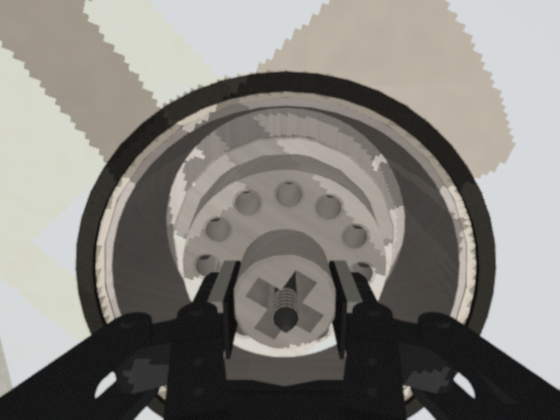

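```bash
python3 -c "
from h import *
snap('scene','s11');snap('top','t11');crop('s11',60,40,240,180,'s11c');crop('t11',320,110,240,180,'t11c');plan([503.6,-221.2,113.5],20.1)"
```

```text
s11c scale 3.3333333333333335
t11c scale 3.3333333333333335
t 17.68 pos [ 503.9 -221.5  113.4] yaw 20.16 F [-16.9   7.7  27.7] op 0.442
 shift [-0.1 -0.1 -0.4] rot [ 0.0011 -0.0002  0.0006]
```

View pics/s11c.png

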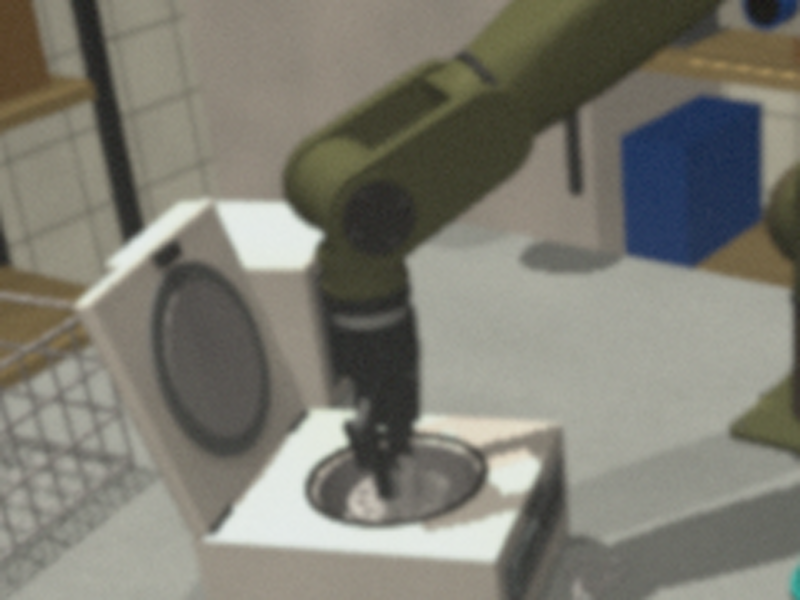

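View pics/t11c.png

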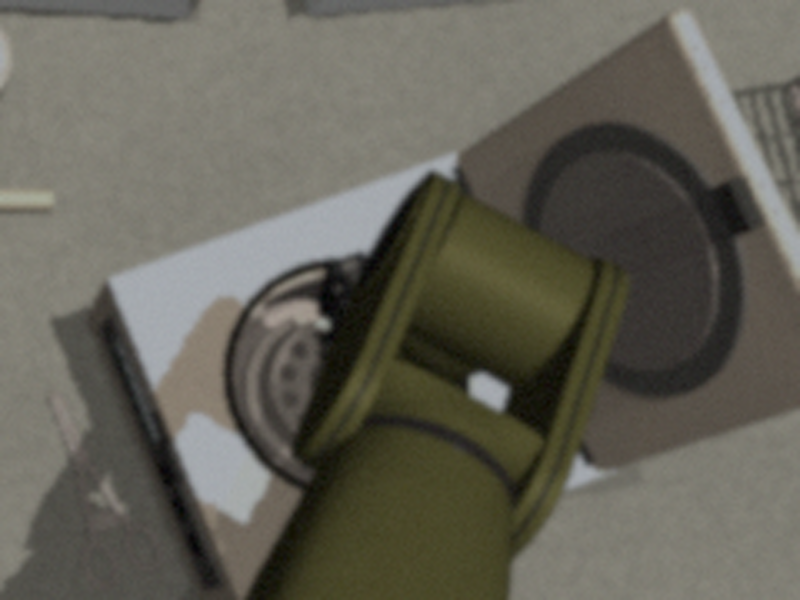

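The arm clears the lid, and the rotor is home (z 113.4, 28 N). There's about 18 N of sideways strain from the soft arm, which I'll relax while keeping the press.

Emit:
servo_tool --series '[[[6.5, -1, -1], [0, 0, 0], 0.3], [[6.5, -2, -2], [0, 0, 0], 0.3], [[6.5, -2.5, -2.5], [0, 0, 0], 0.3], [[6.5, -2.5, -2.5], [0, 0, 0], 0.3]]'

```text
time: 18.18
ee_pos: [503.5, -221.3, 113.4]
orientation: [[0.005, 0.939, 0.345], [-0.003, 0.345, -0.939], [-1.0, 0.004, 0.005]]
contact_force: [-5.5, 4.9, 21.3]
opening: 0.443
```

```bash
python3 -c "
from h import *
plan([503.6,-221.2,113.5],20.1);print(telemetry.get_state()['moment'])"
```

```text
t 18.18 pos [ 503.5 -221.3  113.4] yaw 20.17 F [-5.5  4.9 21.3] op 0.443
 shift [-0.1  0.2 -0.1] rot [ 0.0012  0.0048 -0.0041]
[0.76486018 1.41457657 0.02458651]
```

Emit:
servo_tool --series '[[[7, -1.5, -1.7], [0, 0.003, -0.002], 0.3], [[7.5, -1.5, -1.7], [0, 0.005, -0.004], 0.3], [[7.5, -1.5, -1.7], [0, 0.005, -0.004], 0.3], [[7.5, -1.5, -1.7], [0, 0.005, -0.004], 0.3], [[7.5, -1.5, -1.7], [0, 0.005, -0.004], 0.3], [[7.5, -1.5, -1.7], [0, 0.005, -0.004], 0.3]]'

```text
time: 18.92
ee_pos: [503.6, -221.4, 113.4]
orientation: [[0.004, 0.939, 0.345], [-0.002, 0.345, -0.939], [-1.0, 0.003, 0.003]]
contact_force: [-12.4, 6.0, 28.3]
opening: 0.44
```

```bash
python3 -c "
from h import *
plan([503.6,-221.2,113.5],20.1);print(telemetry.get_state()['moment']);snap('wrist','w12');snap('top','t12');plan([503.6,-221.2,113.5],20.1)"
```

```text
t 18.93 pos [ 503.6 -221.4  113.4] yaw 20.19 F [-12.4   6.   28.3] op 0.44
 shift [-0.1  0.  -0.2] rot [ 0.0015  0.0033 -0.0027]
[ 1.10431809  2.32299553 -0.03650195]
t 19.02 pos [ 503.6 -221.4  113.3] yaw 20.18 F [-11.8   5.2  28.8] op 0.444
 shift [-0.2  0.  -0.2] rot [ 0.0015  0.0032 -0.0027]
```

View pics/w12.png

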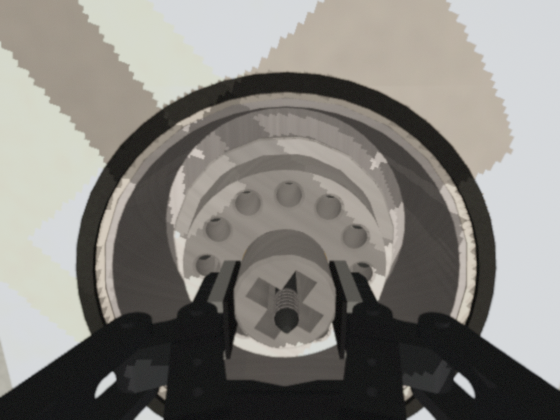

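View pics/t12.png

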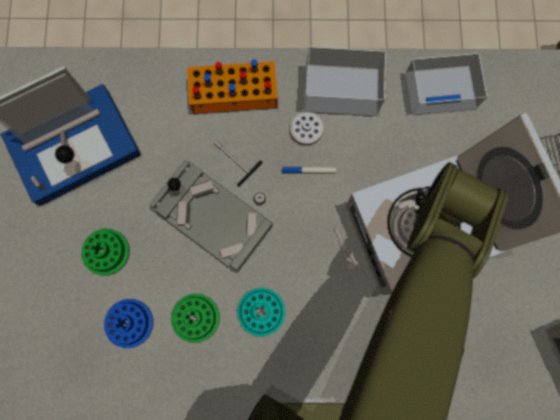

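The jaw is still back, the bystanders are undisturbed, and the stud protrudes through the hub at (287,318). One last check for slip in the grip, then I'll hand in.

```bash
python3 -c "
from h import *
c=load('w12');print(proj(c,[[503.6,-221.3,152],[503.6,-221.3,148]]))
a=cv2.imread('pics/w9.png')[250:340,232:335].astype(float);b=cv2.imread('pics/w12.png')[250:340,232:335].astype(float)
for t in('w9','w12'):crop(t,225,250,120,90,t+'z')
cv2.imwrite('pics/cmp.png',np.hstack([cv2.resize(cv2.imread('pics/w9z.png'),(400,300)),cv2.resize(cv2.imread('pics/w12z.png'),(400,300))]))"
```

```text
[[286.30838386 328.42405972]
 [286.21291049 321.55088514]]
w9z scale 6.666666666666667
w12z scale 6.666666666666667
```

View pics/cmp.png

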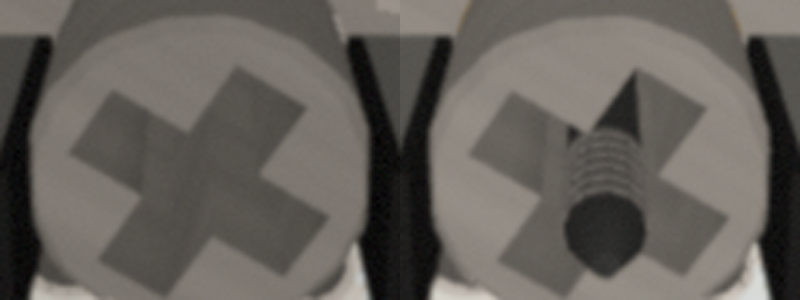

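```bash
python3 -c "
from h import *
plan([503.6,-221.2,113.5],20.1);print(bot.job_done())"
```

```text
t 19.02 pos [ 503.6 -221.4  113.3] yaw 20.18 F [-11.8   5.2  28.8] op 0.444
 shift [-0.2  0.  -0.2] rot [ 0.0015  0.0032 -0.0027]
the job is handed in; nothing more can be done
None
```

The rotor is home on the centrifuge spindle, still gripped by its hub and pressed down. I handed in at 19.0 s of the 51 s allowed.

I slid the jaw back by its knob until the force rose with no further movement, and it was still open in the last overhead picture. I then lifted the rotor, carried it over, turned it about 5° to line up the splines and lowered it. It meshed first time with no upward reaction.

**Last checks:**
- **Seating:** the tool is at 113.3 mm, against about 113.5 mm expected when home. The hub looks the same in the hand as just after lifting, so it has not slipped.
- **Press:** it is pushing down with about 29 N at an 80 N grip setting. That is well above the 13 N the collar spring needs.
- **Bench:** in the last overhead view everything it showed was still where it was. The arm stands over part of the centrifuge in that view.

**Not perfect:**
- A sideways strain of about 13 N remains from the arm's softness.
- The tool is tilted about 0.2°.
- The stud tip appears about 5 pixels (roughly 2–3 mm) off its predicted place. That is a little more than the 2 mm camera calibration, but it makes the stud look taller rather than the rotor high.

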